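# Put the lacquered plaque under the curing lamp and wind its timer

## Task

First slide the round metal plaque flat along the bench, without lifting it, until it lies wholly on the yellow spot under the curing lamp, and let go of it. Then wind the brass key of the blue timer clockwise, in several part turns, until the dial's pointer stands in the green band, never letting it run into the red. Leave the sanding block, the jar and the white box where they are.

Things in the scene. Friction and masses are not known exactly. Their poses are not given: they have to be found in the camera images.
- plaque: Round bare-aluminium plaque with a dark round emblem on top, 110 mm across, 14 mm thick, about 0.35 kg, loose on the bench (too wide to be gripped). Origin at the centre of its underside, z up.
- mark (a point): Centre of the yellow painted round spot on the bench, 134 mm across (it shows 12 mm all round a centred plaque). It is paint: no height. x and y level, z up.
- lamp: Curing lamp, fixed, origin at the mark. Grey round foot (100 mm across, 18 mm high) and steel column (18 mm thick, 300 mm high) 165 mm along its +x from the spot; the white conical head, 90 mm across, hangs at 235 to 320 mm height, centred 100 mm along +x from the spot. Nothing stands over the spot's -x half, which faces the robot.
- timer: Blue spring-wound timer, fixed: 130 mm wide (y), 150 mm deep, 120 mm high, with a flat face that slopes 35 degrees, falling towards its own -x (towards the robot). The key is in the lower half of the face, the round white dial in the upper half. Origin at the underside, about below the key; yaw varies.
- key_grip (a point): Middle of the brass key's grip, on the key's axis, 34 mm out from the face, about 80 mm above the bench. z: the key's axis, pointing out of the face (35 degrees from vertical); x along the grip, y across it; turns with the key. The grip is a block 36 mm long (x), 14 mm thick (y), 26 mm high (z) on a 12 mm stem; it can be pinched across its thickness or its length.
- key (a joint): How far the key is wound, rad: 0 is run down; grows as the key turns clockwise seen from in front of the face (negative turn about key_grip z); stop at 6.4. A spring pulls it back, but a brake holds it wherever it is let go. It starts between 0 and 0.8. Green band: 4.4 to 5.4, red: 5.4 to 6.4.
- pointer (a joint): Angle of the black pointer (36 mm long, on the 76 mm white dial above the key), rad: always 0.6 of the key's angle. 0 points to the timer's +y side (left seen from the robot), it turns clockwise, over the top. Green band 2.64 to 3.24, red 3.24 to 3.84.
- block: Bystander: cork sanding block with a red sole, 100 x 60 x 32 mm, loose, origin at the centre of its underside.
- jar: Bystander: amber glass jar, 60 mm across, 100 mm high, loose, origin at the centre of its underside.
- carton: Bystander: white open box, 110 x 90 x 80 mm, loose, origin at the centre of its underside.
There are look-alikes about, which are no part of the job. What is meant by the timer is not purple, and is the smaller of those in its own colour. There is more than one size of the plaque; the one meant has the size given above.

How it is judged:
On the way, in this order (a step that is already met when the one before it is completed fails the run):
1. the plaque lies wholly on the yellow spot (centres within 12 mm), at rest and let go (horizontal distance between plaque and mark below 0.012 m and linear speed of plaque below 0.01 m/s and contact force between plaque and the fingers below 0.1 N), for 0.2 s.
2. the key is wound until the pointer is in the green band (key beyond 4.4 rad) (value of joint key above 4.4 rad), for 0.2 s.
At the end, for the whole second after the job is handed in: The plaque lies flat and at rest on the bench, its centre within 12 mm of the yellow spot's centre, and the released key stays between 4.4 and 5.4 rad, so that the pointer stands in the green band (horizontal distance between plaque and mark below 0.012 m and height (world z) of plaque below 0.005 m and linear speed of plaque below 0.01 m/s and value of joint key between 4.4 and 5.4 rad); the robot touches nothing.
It fails at once if the key is overwound: pointer in the red (key beyond 5.5 rad) (value of joint key above 5.5 rad).
It fails at once if the plaque is lifted or tipped off the bench (underside over 12 mm up, or tilted over 0.12 rad) (height (world z) of plaque above 0.012 m or angle between plaque's own z axis and vertical above 0.12 rad).
It fails at once if a bystander is moved by more than 20 mm or knocked over (distance of any of block, jar, carton from where it was at the start of the episode above 0.02 m or angle between jar's own z axis and vertical above 0.4 rad).
It also fails if it takes over 64 s, if anything falls off the work surface, if the arm or the gripper's body presses on something with over 40 N, if the wrist force passes 120 N, or if a joint passes its speed limit or range.

## Robot

A 6-joint arm with a two-finger parallel gripper is mounted at the origin on the work surface. World frame = base frame: x ahead of the robot, y to its left, z up, the work surface at z = 0. Lengths are in m, angles in rad, forces in N, time in s.
With the tool pointing down it reaches from about 0.35 to 0.975 m from the base axis. Payload 4.9 kg.
Tool frame: the origin (TCP) lies at the very end of the fingers, on their centre line; the grasp point (between the pads) lies 19 mm behind it; z points along the fingers, y is the line along which they close (so a half turn about z gives the same grasp; the last joint's range is limited). The gripper opens to 85 mm and grips with 20 to 120 N. Pads are 22 mm wide; open, the fingers measure 114 mm over their backs; the gripper's body (76 mm by 85 mm) begins 54 mm behind the grasp point. The pads swing forward as they close: fully open they stand 13 mm farther back than shut.
Start: joints at [-1.317, 0.053, 1.613, -0, 1.476, -0.119], TCP at [0.228, -0.582, 0.231] pointing down, gripper open.
Joint ranges: [-3.01, 3.01], [-1.01, 2.22], [0.06, 2.58], [-1.02, 4.17], [0.09, 2.62], [-3.14, 3.14]. Speed limits (rad/s): [2.57, 2.57, 3.14, 3.14, 3.14, 3.14].

## Interface

Orientations are given as a unit quaternion [w, x, y, z].
In Python, from plant import manip gives the robot as it stands.
- The arm moves only by the shell command python3 -m pendant 'ROWS'. ROWS is JSON, a list of rows, each a list of 3 entries, a list of its own where there are three numbers: the opening, from 0 (shut) to 1 (fully open), then the shift along the tool's x, y, z in units of 12 cm (1.0 is 12 cm), then the turn about the tool's z in units of pi rad (1.0 is pi rad). In form: [[gripper, [dx, dy, dz], roll], ...]. A call has 1 to 10 rows; each row is the pose to reach, as a shift and turn from the pose commanded when the call began, along the tool's axes at that moment, turning the shorter way round; what a row does not reach only later rows make up. A row lasts 1/10 s, in which the tool goes at most 50 mm and 8.59 degrees, less where a joint would pass 70% of its speed; a pose out of reach is approached as far as the arm can. A call with a number of a shift or a turn outside -1 to 1 is refused whole. A call with a gripper value outside its range is refused whole. The fingers move at their own pace and stop on an object; the grip force is fixed at half the most. Time passes only in rows, so rows that repeat a pose let the fingers close. It gives the time, the measured TCP pose, the force, the opening and the grip force at its end, in the units of the state.
- manip.state(): the state, without advancing time (a new reading comes with each control period).
- manip.grab_frame(name): name is "scene" or "top" or "wrist"; returns a dict with "img" (420x560x3 uint8, red, green, blue), "fx", "fy", "cx", "cy" (pixels), "eye" and "rotation" of the camera in the world; the wrist camera has in their place "tool_from_camera" (4x4, takes a point from camera to tool coordinates, whose origin is the TCP and whose axes are the flange's). Camera axes: x right, y down, z forward; pixel columns grow to the right and rows downward; lengths in m; the calibration is good to about 2 mm. The wrist camera is an equidistant fisheye: a pixel r from the principal point sees the ray r / f radians off the axis. A picture is of the moment at which its call begins: read the wrist's pose just before it. There is no depth.
- manip.job_done(): hands the job in; it is judged then, once.
The state is a dict: "time": time; "joint_pos": joint angles; "joint_vel": joint speeds; "joint_efforts": joint torques, N m; "tool_pos": TCP position; "tool_rot": TCP orientation; "contact_force": force on the tool from outside, world axes, zero at the start; "ft_torque": the same for the moment, N m; "gripper_width": opening from 0.0 (shut) to 1.0 (fully open); "grasp_force": force on a finger pad.
Only numpy, scipy, OpenCV 4.12 (cv2) and the standard library are available. Lean on these libraries where they do the work, as an engineer would, in place of code of your own. Each camera call takes 0.05 s, during which the arm holds its last target. There are 200 camera calls.

## Working session

There is one attempt and no reset: what is moved stays moved. The work goes in short steps, Python scripts to look and compute and a shell command to move; the robot and the scene stay as the last step left them, time stands still between calls to the robot, and variables do not carry over. Pictures are saved under pics/ and viewed, at most 10 in all, crops included, and the job is handed in when it is done.

```bash
mkdir -p pics; ls
cat > h.py <<'E'
import numpy as np, cv2
from plant import manip
from scipy.spatial.transform import Rotation as R
def ray(f,u,v):
    d=np.array([(u-f["cx"])/f["fx"],(v-f["cy"])/f["fy"],1.0])
    return np.array(f["eye"]),np.array(f["rotation"])@d
def plane(f,u,v,z):
    e,d=ray(f,u,v); return e+d*(z-e[2])/d[2]
def proj(f,p):
    c=np.array(f["rotation"]).T@(np.array(p)-f["eye"]); return c[0]/c[2]*f["fx"]+f["cx"],c[1]/c[2]*f["fy"]+f["cy"]
def two(f1,p1,f2,p2):
    a,d=ray(f1,*p1);b,e=ray(f2,*p2)
    s=np.linalg.lstsq(np.c_[d,-e],b-a,rcond=None)[0]
    x,y=a+d*s[0],b+e*s[1]; return (x+y)/2,np.linalg.norm(x-y)
def Rt(s):
    q=s["tool_rot"]; return R.from_quat([q[1],q[2],q[3],q[0]]).as_matrix()
E
python3 - <<'E'
from h import *
import pickle
F={}
for n in("scene","top"):
    f=manip.grab_frame(n);F[n]=f;cv2.imwrite(f"pics/{n}0.png",f["img"][:,:,::-1]);print(n,f["eye"],np.round(f["rotation"],3).tolist(),f["fx"],f["cx"],f["cy"])
pickle.dump(F,open("F0.pkl","wb"));s=manip.state();print(s); print(Rt(s))
E
```

```text
pics
scene [ 1.12828491 -0.87394381  1.0446802 ] [-0.388, 0.874, 0.271, -0.112] 480.7699037642693 286.702749186697 206.39092411411303
top [0.40071198 0.02153901 1.52541145] [-0.037, 0.708, -0.704, 0.041] 466.48235679344754 283.34959209906185 210.8286248417546
{'time': 0.1, 'joint_pos': array([-1.31703568e+00,  5.33417466e-02,  1.61417319e+00,  2.46780875e-06,
        1.47599470e+00, -1.18983856e-01]), 'joint_vel': array([ 0.00094018, -0.00157034, -0.00196713,  0.00168274,  0.00173323,
       -0.00059709]), 'joint_efforts': array([ 3.97815602e-04, -3.94908679e+01, -3.71360779e+01, -1.34661018e-04,
        3.94651172e-03,  2.19074968e-05]), 'tool_pos': array([ 0.2274745 , -0.58152299,  0.23014454]), 'tool_rot': array([-9.56400045e-04,  9.82682475e-01,  1.85294995e-01, -6.33169571e-05]), 'contact_force': array([0.79445482, 0.62270487, 0.17067656]), 'ft_torque': array([-0.0086376 , -0.02735854,  0.00269479]), 'grasp_force': 0.0, 'gripper_width': 0.9981944275133322}
[[ 9.31331522e-01  3.64172167e-01 -4.78873211e-04]
 [ 3.64172409e-01 -9.31329701e-01  1.85621050e-03]
 [ 2.29991354e-04 -1.90313976e-03 -9.99998163e-01]]
```

View pics/top0.png

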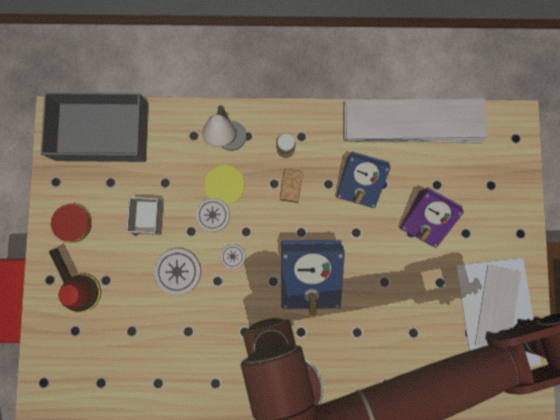

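View pics/scene0.png

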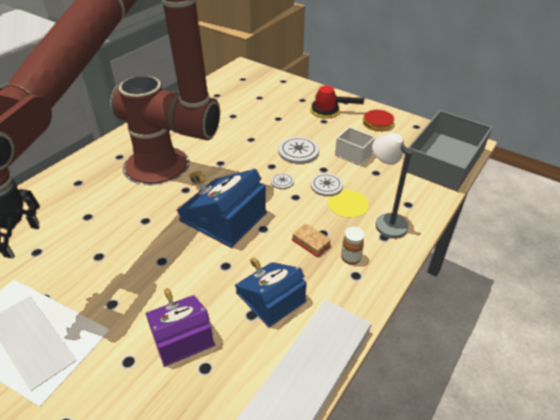

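The top view (up = +x, left = +y) shows the yellow spot at (224,184), with the roughly 110 mm plaque at (212,214) and larger and smaller decoys at (177,271) and (232,256). The small blue timer is at (363,180) with its key near (358,196). In the scene view these are at (348,204), (326,184) and (272,290), with the key at (257,266).

```bash
python3 - <<'E'
s=open('h.py').read()
s=s.replace('def ray(f','def Q(q): return R.from_quat([q[1],q[2],q[3],q[0]]).as_matrix()\ndef ray(f').replace('np.array(f["rotation"])','Q(f["rotation"])')
open('h.py','w').write(s)
E
python3 - <<'E'
from h import *
import pickle
F=pickle.load(open("F0.pkl","rb"))
P={}
for n in F:
    f=F[n];img=f["img"];hsv=cv2.cvtColor(img,cv2.COLOR_RGB2HSV)
    m=cv2.inRange(hsv,(25,170,150),(35,255,255))
    cs=max(cv2.findContours(m,0,1)[0],key=cv2.contourArea)
    hull=cv2.convexHull(cs)[:,0].astype(float)
    w=np.array([plane(f,u,v,0)[:2] for u,v in hull]); 
    c,r=cv2.minEnclosingCircle(w.astype(np.float32)[:,None]); print(n,"mark",c,r)
    # low-saturation blobs
    m=cv2.inRange(hsv,(0,0,90),(179,45,255)); m=cv2.morphologyEx(m,cv2.MORPH_CLOSE,np.ones((5,5)))
    for c in cv2.findContours(m,0,1)[0]:
        if cv2.contourArea(c)<150: continue
        w=np.array([plane(f,u,v,.014)[:2] for u,v in c[:,0].astype(float)],np.float32)
        cc,r=cv2.minEnclosingCircle(w[:,None])
        if r<.12: print(n,"grey",np.round(cc,4),round(r,4),cv2.boundingRect(c))
a=F["top"]["img"][140:220,320:420,::-1]; b=F["scene"]["img"][245:330,225:325,::-1]
cv2.imwrite("pics/timer.png",np.vstack([cv2.resize(x,(600,300*1),interpolation=3) if 0 else cv2.resize(x,(400,290),interpolation=3) for x in (a,b)]))
E
```

```text
scene mark (0.27214449644088745, 0.6243429183959961) 0.015139992348849773
scene grey [ 0.5004 -0.423 ] 0.0433 (160, 301, 34, 22)
scene grey [ 0.6705 -0.2274] 0.1102 (235, 262, 67, 65)
scene grey [0.7456 0.084 ] 0.0355 (345, 227, 20, 17)
scene grey [0.8194 0.1745] 0.0639 (376, 214, 32, 27)
scene grey [0.422  0.1709] 0.0413 (271, 173, 23, 16)
scene grey [0.256 0.039] 0.0911 (196, 172, 46, 28)
scene grey [0.541  0.2497] 0.0726 (311, 168, 32, 28)
scene grey [0.3684 0.3527] 0.0811 (279, 137, 40, 26)Traceback (most recent call last):
  File "<stdin>", line 8, in <module>
ValueError: max() iterable argument is empty
```

```bash
cat > det.py <<'E'
from h import *
def circ(w):
    A=np.c_[2*w,np.ones(len(w))];x=np.linalg.lstsq(A,(w**2).sum(1),rcond=None)[0]
    return x[:2],np.sqrt(x[2]+x[:2]@x[:2])
def detect(f,n):
    img=f["img"];hsv=cv2.cvtColor(img,cv2.COLOR_RGB2HSV)
    t=img[184,224] if n=="top" else img[204,348]
    h0=cv2.cvtColor(t[None,None],cv2.COLOR_RGB2HSV)[0,0]
    m=cv2.inRange(hsv,(26,165,120),(38,255,255))
    m=cv2.morphologyEx(m,cv2.MORPH_OPEN,np.ones((3,3)))
    cs=max(cv2.findContours(m,0,1)[0],key=cv2.contourArea)
    w=np.array([plane(f,u,v,0)[:2] for u,v in cv2.convexHull(cs)[:,0].astype(float)],np.float32)
    c,r=cv2.minEnclosingCircle(w[:,None]); print(n,"mark",np.round(c,4),round(r,4),h0,cv2.boundingRect(cs))
    m=cv2.inRange(hsv,(0,0,90),(179,45,255)); m=cv2.morphologyEx(m,cv2.MORPH_CLOSE,np.ones((5,5)))
    for c in cv2.findContours(m,0,1)[0]:
        if cv2.contourArea(c)<150: continue
        w=np.array([plane(f,u,v,.014)[:2] for u,v in c[:,0].astype(float)],np.float32)
        cc,r=cv2.minEnclosingCircle(w[:,None])
        if r<.1: print(n,"grey",np.round(cc,4),round(r,4),cv2.boundingRect(c))
E
python3 - <<'E'
from det import *
import pickle
F=pickle.load(open("F0.pkl","rb"))
for n in F: print(F[n]["img"][184,224],F[n]["img"][204,348]);detect(F[n],n)
a=F["top"]["img"][140:220,320:420,::-1]; b=F["scene"]["img"][245:330,225:325,::-1]
cv2.imwrite("pics/timer.png",np.hstack([cv2.resize(x,(400,340),interpolation=2) for x in (a,b)]))
E
```

```text
[79 75 68] [239 229  84]
scene mark [0.6536 0.2121] 0.0616 [ 28 165 239] (330, 191, 37, 25)
scene grey [ 0.5004 -0.423 ] 0.0433 (160, 301, 34, 22)
scene grey [0.7456 0.084 ] 0.0355 (345, 227, 20, 17)
scene grey [0.8194 0.1745] 0.0639 (376, 214, 32, 27)
scene grey [0.422  0.1709] 0.0413 (271, 173, 23, 16)
scene grey [0.256 0.039] 0.0911 (196, 172, 46, 28)
scene grey [0.541  0.2497] 0.0726 (311, 168, 32, 28)
scene grey [0.3684 0.3527] 0.0811 (279, 137, 40, 26)
[163 162  76] [166 156 120]Traceback (most recent call last):
  File "<stdin>", line 4, in <module>
  File "det.py", line 11, in detect
    cs=max(cv2.findContours(m,0,1)[0],key=cv2.contourArea)
ValueError: max() iterable argument is empty
```

```bash
sed -i 's/(26,165,120)/(26,120,90)/' det.py
python3 - <<'E'
from det import *
import pickle
F=pickle.load(open("F0.pkl","rb"))
for n in F: 
  try: detect(F[n],n)
  except Exception as e: print(e)
for u in(170,200,212,224,236): print(u,[F["top"]["img"][v,u].tolist() for v in (180,190,206,214)])
a=F["top"]["img"][140:220,320:420,::-1]; b=F["scene"]["img"][245:325,225:325,::-1]
cv2.imwrite("pics/timer.png",np.hstack([cv2.resize(x,(400,320),interpolation=2) for x in (a,b)]))
E
```

```text
scene mark [0.6528 0.2135] 0.0672 [ 28 165 239] (328, 190, 41, 27)
scene grey [ 0.5004 -0.423 ] 0.0433 (160, 301, 34, 22)
scene grey [0.7456 0.084 ] 0.0355 (345, 227, 20, 17)
scene grey [0.8194 0.1745] 0.0639 (376, 214, 32, 27)
scene grey [0.422  0.1709] 0.0413 (271, 173, 23, 16)
scene grey [0.256 0.039] 0.0911 (196, 172, 46, 28)
scene grey [0.541  0.2497] 0.0726 (311, 168, 32, 28)
scene grey [0.3684 0.3527] 0.0811 (279, 137, 40, 26)
top mark [0.6558 0.2097] 0.0659 [ 30 136 163] (205, 165, 39, 39)
top grey [ 0.3645 -0.0826] 0.069 (293, 253, 39, 42)
top grey [0.3695 0.3528] 0.0749 (154, 248, 47, 47)
top grey [0.4196 0.1763] 0.0401 (221, 244, 24, 25)
top grey [ 0.5489 -0.4801] 0.061 (421, 201, 31, 30)
top grey [0.5372 0.2636] 0.0798 (186, 199, 44, 38)
top grey [0.5505 0.464 ] 0.0787 (127, 197, 36, 40)
top grey [ 0.698  -0.2422] 0.0771 (351, 151, 30, 45)
top grey [ 0.7904 -0.018 ] 0.0548 (277, 131, 30, 26)
170 [[158, 144, 123], [164, 150, 115], [162, 155, 119], [163, 149, 115]]
200 [[164, 143, 109], [161, 141, 109], [150, 146, 142], [146, 141, 139]]
212 [[164, 163, 77], [164, 162, 76], [135, 131, 128], [82, 78, 73]]
224 [[167, 165, 79], [166, 164, 78], [153, 148, 146], [149, 144, 142]]
236 [[164, 163, 78], [166, 167, 80], [166, 153, 119], [161, 148, 115]]
```

View pics/timer.png

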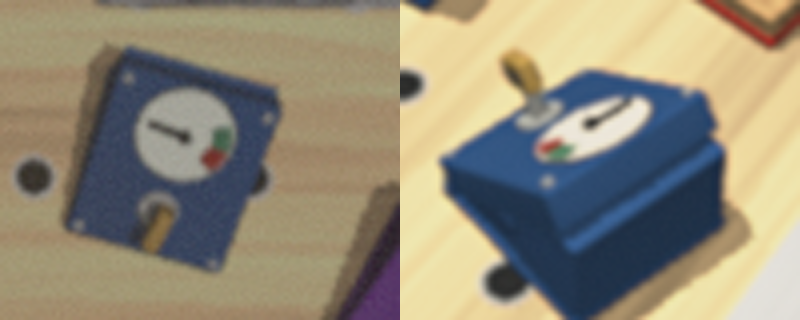

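The crops show the timer's dial centre at (366.2,174) in the top view and (273.7,277) in the scene view. The pointer stands just past the left zero, so the key is at about 0.2, and the brass grip lies along the slope. Next I rectify to get circles and triangulate the timer.

```bash
cat >> det.py <<'E'
def ortho(f,z,x0=.40,x1=.80,y0=.08,y1=.40):
    # 1 mm px; row = (x1-x), col=(y1-y)
    W,H=int((y1-y0)*1000),int((x1-x0)*1000)
    src=np.float32([proj(f,(x1,y1,z)),proj(f,(x1,y0,z)),proj(f,(x0,y0,z)),proj(f,(x0,y1,z))])
    M=cv2.getPerspectiveTransform(src,np.float32([[0,0],[W,0],[W,H],[0,H]]))
    return cv2.warpPerspective(f["img"],M,(W,H),flags=cv2.INTER_CUBIC)
def circles(f,z,r0,r1,x1=.80,y1=.40,k=12):
    g=cv2.GaussianBlur(cv2.cvtColor(ortho(f,z),cv2.COLOR_RGB2GRAY),(5,5),0)
    c=cv2.HoughCircles(g,cv2.HOUGH_GRADIENT,1.5,60,param1=60,param2=k,minRadius=r0,maxRadius=r1)
    return [] if c is None else [(round(x1-b/1000,4),round(y1-a/1000,4),r) for a,b,r in c[0][:3]]
def sub(f,box,lo,hi):
    x,y,w,h=box;m=cv2.inRange(cv2.cvtColor(f["img"],cv2.COLOR_RGB2HSV)[y:y+h,x:x+w],lo,hi)
    cs=max(cv2.findContours(cv2.morphologyEx(m,cv2.MORPH_CLOSE,np.ones((3,3))),0,1)[0],key=cv2.contourArea)
    r=cv2.minAreaRect(cs); return r,cv2.contourArea(cs)
E
python3 - <<'E'
from det import *
import pickle
F=pickle.load(open("F0.pkl","rb"))
o=[]
for n in F: 
  print(n,"plaque",circles(F[n],.014,48,60)); print(n,"mark",circles(F[n],0,62,72))
  o.append(ortho(F[n],.014)[:,:,::-1])
cv2.imwrite("pics/ortho.png",np.hstack(o))
t=F["top"];s=F["scene"]
kt=sub(t,(350,185,16,20),(12,90,50),(24,255,255));ks=sub(s,(246,255,18,18),(10,110,40),(24,255,255));print(kt,ks)
print("key",two(t,kt[0][0],s,ks[0][0]))
c=lambda x,y:(320+x/4,140+y/4); d=lambda x,y:(225+(x-400)/4,245+y/4)
print("dial",two(t,c(185,134),s,d(595,129)))
for a,b in(((128,77),None),((268,118),(688,93)),((214,264),(547,181))):
  if b: print("screw",two(t,c(*a),s,d(*b)))
p=plane(t,*c(80,226),.045);q=plane(t,*c(214,264),.045);r=plane(t,*c(128,77),.115);v=plane(t,*c(268,118),.115)
print(p,q,r,v,"yaw",np.arctan2(*(-(p-q)[[0]],(p-q)[[1]])),np.arctan2(*(-(r-v)[[0]],(r-v)[[1]])),np.arctan2(*(((r+v-p-q)/2)[[1,0]])))
E
```

```text
scene plaque [(np.float32(0.5592), np.float32(0.2328), np.float32(54.15)), (np.float32(0.4078), np.float32(0.1638), np.float32(49.2)), (np.float32(0.4003), np.float32(0.3348), np.float32(50.85))]
scene mark [(np.float32(0.5532), np.float32(0.2613), np.float32(67.7)), (np.float32(0.4783), np.float32(0.2658), np.float32(69.5)), (np.float32(0.4828), np.float32(0.1562), np.float32(71.15))]
top plaque [(np.float32(0.5518), np.float32(0.2402), np.float32(49.35)), (np.float32(0.4512), np.float32(0.2538), np.float32(57.45)), (np.float32(0.4708), np.float32(0.1938), np.float32(52.5))]
top mark [(np.float32(0.4588), np.float32(0.2478), np.float32(67.85)), (np.float32(0.5352), np.float32(0.2552), np.float32(67.7)), (np.float32(0.4752), np.float32(0.1623), np.float32(66.2))]
(((8.900001525878906, 12.200000762939453), (3.5777084827423096, 11.180339813232422), 26.56505012512207), 31.5) (((9.385245323181152, 6.762294769287109), (11.395282745361328, 6.017733573913574), 50.19443130493164), 47.0)
key (array([ 0.45979324, -0.16236422,  1.02678662]), np.float64(0.8538901262299062))
dial (array([ 0.67793064, -0.24337204,  0.09633911]), np.float64(0.0027759845714159415))
screw (array([ 0.71041365, -0.26711827,  0.17521645]), np.float64(0.08687368618642956))
screw (array([ 0.61204153, -0.26178565,  0.01440012]), np.float64(0.06710650789408201))
[ 0.61124715 -0.16852107  0.045     ] [ 0.58133539 -0.2756131   0.045     ] [ 0.71747473 -0.1973556   0.115     ] [ 0.68620224 -0.30482111  0.115     ] yaw [-0.27236777] [-0.28317989] -0.26832910900514423
```

View pics/ortho.png

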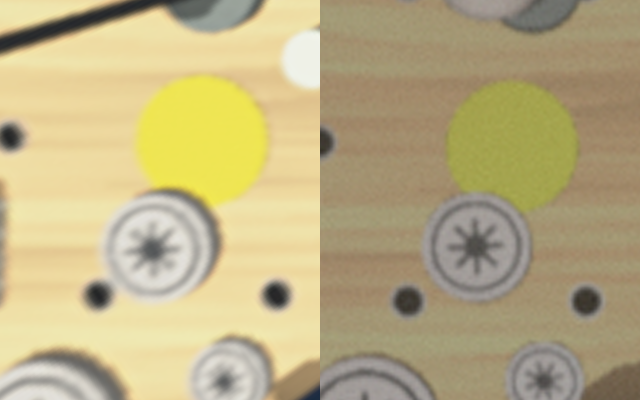

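The rectified views put the plaque 102 mm short of the mark in x and 33 to 34 mm to its left, and both views agree on that. I'll transit behind it with the fingers partly open as a two-point pusher.

```bash
python3 -m pendant '[[0.6,[0.3,-0.3,-0.4],0],[0.6,[0.6,-0.6,-0.4],0],[0.6,[1,-1,-0.4],0],[0.6,[1,-1,-0.4],0],[0.6,[1,-1,-0.4],0]]' | tail -c 600
for i in 1 2 3; do python3 -m pendant '[[0.6,[1,-1,0],0],[0.6,[1,-1,0],0],[0.6,[1,-1,0],0],[0.6,[1,-1,0],0]]' | tail -c 300; done
python3 -m pendant '[[0.6,[0.5,-1,0],0],[0.6,[0.5,-1,0],0],[0.6,[0.5,-1,0],0],[0.6,[0.5,-1,0],0]]' | tail -c 300
python3 - <<'E'
from det import *
import pickle
F=pickle.load(open("F0.pkl","rb"));t=F["top"];s=F["scene"]
kt=(350+8.9,185+12.2);ks=(246+9.4,255+6.8)
print("key",two(t,kt,s,ks))
c=lambda x,y:(320+x/4,140+y/4); d=lambda x,y:(225+(x-400)/4,245+y/4)
print("screwBL",two(t,c(128,77),s,d(688,93)),"BR",two(t,c(268,118),s,d(547,181)))
st=manip.state();print(st["tool_pos"],st["gripper_width"],st["contact_force"],st["time"]);print(Rt(st).round(3))
E
```

```text
time: 0.6
tool_pos: [0.2971, -0.4236, 0.2795]
tool_rot: [0.0, 0.982, 0.187, 0.0]
contact_force: [0.5, -0.3, 0.3]
gripper_width: 0.599
grasp_force: 0.0
time: 1.0
tool_pos: [0.3645, -0.2688, 0.2789]
tool_rot: [-0.0, 0.982, 0.186, 0.0]
contact_force: [-0.1, -0.1, -0.2]
gripper_width: 0.597
grasp_force: 0.0
time: 1.4
tool_pos: [0.4327, -0.1131, 0.279]
tool_rot: [-0.0, 0.982, 0.187, 0.0]
contact_force: [0.2, -0.9, -0.1]
gripper_width: 0.6
grasp_force: 0.0
time: 1.8
tool_pos: [0.5008, 0.0425, 0.2786]
tool_rot: [-0.0, 0.982, 0.187, -0.0]
contact_force: [-0.2, -1.1, 1.1]
gripper_width: 0.6
grasp_force: 0.0
time: 2.2
tool_pos: [0.5122, 0.1763, 0.2784]
tool_rot: [-0.0, 0.982, 0.187, -0.001]
contact_force: [-0.2, -0.2, -0.2]
gripper_width: 0.601
grasp_force: 0.0
key (array([ 0.60426103, -0.22158139,  0.08647949]), np.float64(0.0017600236831805524))
screwBL (array([ 0.71821373, -0.19726394,  0.11361147]), np.float64(0.001048121561432163)) BR (array([ 0.6866824 , -0.3044352 ,  0.11501065]), np.float64(0.0012322312940867312))
[0.51216853 0.17626751 0.27838773] 0.6013732566351986 [-0.17287144 -0.24777949 -0.1622204 ] 2.2
[[ 0.93   0.368 -0.001]
 [ 0.368 -0.93   0.001]
 [-0.001 -0.001 -1.   ]]
```

```bash
python3 -m pendant '[[0.6,[0.04,-0.81,0],0.222],[0.6,[0.04,-0.81,0],0.222],[0.6,[0.04,-0.81,0],0.222],[0.6,[0.04,-0.81,0],0.222],[0.6,[0.04,-0.81,0],0.222],[0.6,[0.04,-0.81,0],0.222]]' | tail -c 200
python3 -m pendant '[[0.6,[0,0,0.5],0],[0.6,[0,0,1],0],[0.6,[0,0,1],0],[0.6,[0,0,1],0]]'|tail -c 200
python3 - <<'E'
from det import *
st=manip.state();print(st["tool_pos"],Rt(st).round(3),st["joint_pos"])
f=manip.grab_frame("wrist");cv2.imwrite("pics/w1.png",f["img"][:,:,::-1]);print({k:v for k,v in f.items() if k!="img"})
E
```

```text
time: 2.8
tool_pos: [0.4816, 0.2647, 0.2787]
tool_rot: [0.0, 0.987, -0.162, -0.0]
contact_force: [0.4, -0.8, 0.3]
gripper_width: 0.599
grasp_force: 0.0
time: 3.2
tool_pos: [0.4786, 0.2636, 0.1542]
tool_rot: [0.003, 0.987, -0.161, -0.004]
contact_force: [0.1, 0.2, 0.7]
gripper_width: 0.603
grasp_force: 0.0
[0.478602   0.26362559 0.15415416] [[ 0.948 -0.318 -0.009]
 [-0.318 -0.948 -0.004]
 [-0.007  0.006 -1.   ]] [ 3.67432378e-01 -6.81784388e-02  1.86468498e+00 -3.45392928e-04
  1.35441546e+00  2.26172089e+00]
{'fx': 325.19226210127806, 'fy': 325.19226210127806, 'cx': 280.37699163577474, 'cy': 207.4261317616142, 'tool_from_camera': array([[ 2.99286768e-04, -9.52102603e-01, -3.05778587e-01,
         7.84983036e-02],
       [ 9.99999921e-01,  2.05085797e-04,  3.40193943e-04,
        -4.54516586e-04],
       [-2.61188694e-04, -3.05778665e-01,  9.52102589e-01,
        -1.42391160e-01],
       [ 0.00000000e+00,  0.00000000e+00,  0.00000000e+00,
         1.00000000e+00]])}
```

View pics/w1.png

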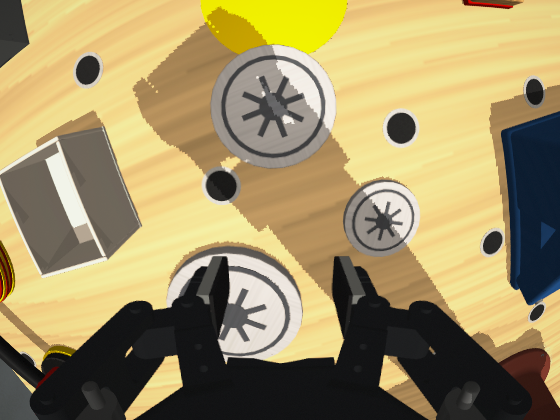

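The wrist view (up = tool +x) shows the plaque centred at (273,106), the yellow spot above it, and the fingertips at (217,275) and (343,275). Now I get the absolute position from it.

```bash
cat >> h.py <<'E'
def wray(f,s,u,v):
    a,b=u-f["cx"],v-f["cy"];r=np.hypot(a,b);t=r/f["fx"]
    d=np.array([np.sin(t)*a/r,np.sin(t)*b/r,np.cos(t)])
    T=f["tool_from_camera"];Rw=Rt(s)
    return s["tool_pos"]+Rw@T[:3,3],Rw@T[:3,:3]@d
def wplane(f,s,u,v,z):
    e,d=wray(f,s,u,v); return e+d*(z-e[2])/d[2]
E
python3 - <<'E'
from det import *
st=manip.state();f=manip.grab_frame("wrist")
def fit(lo,hi,seed,z):
    hsv=cv2.cvtColor(f["img"],cv2.COLOR_RGB2HSV);m=cv2.inRange(hsv,lo,hi)
    m=cv2.morphologyEx(m,cv2.MORPH_CLOSE,np.ones((5,5)))
    cs=[c for c in cv2.findContours(m,0,1)[0] if cv2.pointPolygonTest(c,seed,False)>=0]
    c=max(cs,key=cv2.contourArea)[:,0].astype(float);c=c[(c[:,1]>2)]
    w=np.array([wplane(f,st,u,v,z)[:2] for u,v in c]);return w
w=fit((0,0,60),(179,40,255),(255,80),.014);print("plaque",circ(w),cv2.minEnclosingCircle(w.astype(np.float32)[:,None]))
w=fit((26,150,90),(38,255,255),(300,30),0)
print("mark enc",cv2.minEnclosingCircle(w.astype(np.float32)[:,None]))
print("centre px",wplane(f,st,273,106,.014))
E
```

```text
plaque (array([0.55424696, 0.24455866]), np.float64(0.05352402134484821)) ((0.5542910099029541, 0.24462619423866272), 0.054228637367486954)
mark enc ((0.6517696380615234, 0.2117939293384552), 0.06690827012062073)
centre px [0.5567357  0.24555976 0.014     ]
```

```bash
python3 -m pendant '[[0.6,[0,-0.03,0.4],0],[0.6,[0,-0.03,0.8],0],[0.6,[0,-0.03,1],0],[0.6,[0,-0.03,1],0],[0.6,[0,-0.03,1],0],[0.6,[0,-0.03,1],0]]'|tail -c 200
python3 -m pendant '[[0.6,[0,0,0.05],0],[0.6,[0,0,0.1],0],[0.6,[0,0,0.15],0],[0.6,[0,0,0.15],0],[0.6,[0,0,0.15],0]]'|tail -c 200
python3 -m pendant '[[0.6,[0,0,0.04],0],[0.6,[0,0,0.08],0],[0.6,[0,0,0.08],0]]'|tail -c 200
python3 -c "
from h import *
s=manip.state();print(Rt(s).round(3))"
```

```text
time: 3.9
tool_pos: [0.4851, 0.2701, 0.0431]
tool_rot: [-0.002, 0.987, -0.161, 0.003]
contact_force: [0.1, 0.1, 0.5]
gripper_width: 0.602
grasp_force: 0.0
time: 4.4
tool_pos: [0.4819, 0.269, 0.0208]
tool_rot: [0.0, 0.987, -0.162, -0.0]
contact_force: [1.0, 0.2, 0.1]
gripper_width: 0.599
grasp_force: 0.0
time: 4.7
tool_pos: [0.4815, 0.2688, 0.0107]
tool_rot: [0.0, 0.987, -0.162, -0.001]
contact_force: [0.5, -0.4, 0.1]
gripper_width: 0.601
grasp_force: 0.0
[[ 0.948 -0.319 -0.002]
 [-0.319 -0.948 -0.001]
 [-0.001  0.001 -1.   ]]
```

```bash
python3 -m pendant '[[0.6,[0,0,0.03],0],[0.6,[0,0,0.06],0],[0.6,[0,0,0.06],0]]'|tail -c 200
python3 -m pendant '[[0.6,[0.06,0,0],0],[0.6,[0.12,0,0],0],[0.6,[0.18,0,0],0],[0.6,[0.22,0,0],0],[0.6,[0.26,0,0],0],[0.6,[0.3,0,0],0],[0.6,[0.34,0,0],0],[0.6,[0.34,0,0],0]]'|tail -c 200
python3 - <<'E'
from det import *
for n in("top","scene"):
    f=manip.grab_frame(n);detect(f,n)
s=manip.state();f=manip.grab_frame("wrist");cv2.imwrite("pics/w2.png",f["img"][:,:,::-1])
E
```

```text
time: 5.0
tool_pos: [0.4818, 0.2689, 0.0038]
tool_rot: [0.0, 0.987, -0.162, -0.001]
contact_force: [0.9, 0.3, 0.4]
gripper_width: 0.6
grasp_force: 0.0
time: 5.8
tool_pos: [0.5218, 0.2558, 0.0047]
tool_rot: [-0.0, 0.987, -0.162, 0.001]
contact_force: [-0.6, 0.2, 0.0]
gripper_width: 0.6
grasp_force: 0.3
top mark [0.6556 0.2102] 0.0659 [ 30 135 168] (204, 165, 40, 36)
top grey [ 0.3561 -0.0808] 0.0774 (293, 253, 39, 48)
top grey [0.3692 0.3544] 0.0744 (154, 249, 33, 46)
top grey [0.4196 0.1757] 0.0395 (223, 244, 22, 25)
top grey [ 0.5538 -0.4808] 0.0581 (421, 201, 30, 30)
top grey [0.5505 0.4689] 0.0756 (126, 197, 37, 40)
top grey [0.5771 0.2359] 0.0543 (204, 192, 28, 32)
top grey [ 0.6956 -0.2467] 0.0812 (351, 151, 33, 47)
top grey [ 0.7947 -0.0167] 0.0527 (277, 131, 30, 26)
scene mark [0.653  0.2132] 0.0669 [ 28 165 240] (328, 191, 41, 26)
scene grey [ 0.5004 -0.423 ] 0.0433 (160, 301, 34, 22)
scene grey [0.7442 0.0833] 0.0348 (345, 227, 20, 17)
scene grey [0.8194 0.1745] 0.0639 (376, 214, 32, 27)
scene grey [0.4219 0.1708] 0.0413 (271, 173, 23, 16)
scene grey [0.5658 0.2448] 0.0735 (314, 171, 34, 29)
scene grey [0.3711 0.3553] 0.0828 (279, 137, 34, 26)
```

View pics/w2.png

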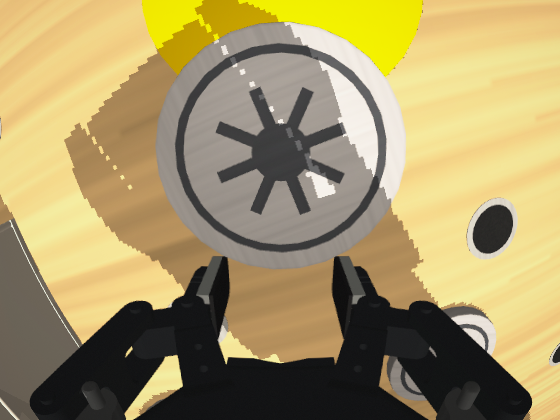

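The wrist view shows the plaque cradled by both fingertips and centred at about (281,146), with the mark straight ahead. Next I compute how far is left to push.

```bash
cat > meas.py <<'E'
from det import *
st=manip.state();f=manip.grab_frame("wrist");hsv=cv2.cvtColor(f["img"],cv2.COLOR_RGB2HSV)
def fit(m,z,k):
    c=max(cv2.findContours(cv2.morphologyEx(m,cv2.MORPH_CLOSE,np.ones((7,7))),0,1)[0],key=cv2.contourArea)
    c=cv2.convexHull(c)[:,0].astype(float);c=c[(c[:,1]>2)&(c[:,1]<k)]
    w=np.array([wplane(f,st,u,v,z)[:2] for u,v in c]);return circ(w),cv2.minEnclosingCircle(w.astype(np.float32)[:,None])
m=cv2.inRange(hsv,(0,0,60),(179,40,255));m[255:]=0;m[:,:120]=0;m[:,440:]=0
p=fit(m,.014,245)
q=fit(cv2.inRange(hsv,(26,150,90),(38,255,255)),0,400)
print("plaque",p,"\nmark",q,st["tool_pos"])
d=np.array([.654,.2115])-p[0][0];print("to go tool x,y",Rt(st)[:2,:2].T@d)
E
python3 meas.py
```

```text
plaque ((array([0.57847612, 0.23707239]), np.float64(0.0538074521791009)), ((0.5784698724746704, 0.23703797161579132), 0.05411011725664139)) 
mark ((array([0.6373897 , 0.19186038]), np.float64(0.04184578439659753)), ((0.6365354061126709, 0.1919260323047638), 0.04306338354945183)) [0.52134091 0.2559541  0.00457999]
to go tool x,y [0.07973565 0.00014994]
```

```bash
python3 -m pendant '[[0.6,[0.08,0,0],0],[0.6,[0.17,0,0],0],[0.6,[0.26,0,0],0],[0.6,[0.35,0,0],0],[0.6,[0.43,0,0],0],[0.6,[0.5,0,0],0],[0.6,[0.56,0,0],0],[0.6,[0.61,0,0],0],[0.6,[0.64,0,0],0],[0.6,[0.64,0,0],0]]'|tail -c 200
python3 meas.py
python3 - <<'E'
from det import *
for n in("top","scene"):
    f=manip.grab_frame(n);detect(f,n);cv2.imwrite(f"pics/o{n}.png",ortho(f,.014)[:,:,::-1])
a=[cv2.imread(f"pics/o{n}.png") for n in("scene","top")];cv2.imwrite("pics/o2.png",np.hstack(a))
E
```

```text
time: 7.0
tool_pos: [0.5944, 0.2314, 0.0047]
tool_rot: [-0.0, 0.987, -0.162, 0.001]
contact_force: [-0.3, 0.6, -0.3]
gripper_width: 0.6
grasp_force: 0.0
plaque ((array([0.65129719, 0.21251999]), np.float64(0.053764999471427544)), ((0.6513773798942566, 0.21254736185073853), 0.05400677025318146)) 
mark ((array([0.65581799, 0.21032631]), np.float64(0.06735672979769534)), ((0.6474475264549255, 0.16652171313762665), 0.05055989697575569)) [0.59438104 0.23138769 0.00465355]
to go tool x,y [0.00288699 0.00010419]
top mark [0.6704 0.1751] 0.052 [15 53 58] (228, 166, 16, 29)
top grey [ 0.3539 -0.0845] 0.0794 (293, 253, 39, 50)
top grey [0.3695 0.3535] 0.0752 (154, 248, 41, 47)
top grey [0.4197 0.1692] 0.0364 (232, 245, 13, 23)
top grey [ 0.5559 -0.4793] 0.0584 (421, 201, 30, 30)
top grey [0.5505 0.464 ] 0.0787 (127, 197, 36, 40)
top grey [0.6511 0.2044] 0.0527 (220, 170, 20, 31)
top grey [ 0.7924 -0.0176] 0.054 (277, 131, 30, 26)
scene mark [0.6619 0.18  ] 0.0553 [ 23  14 142] (329, 205, 34, 12)
scene grey [ 0.5004 -0.423 ] 0.0433 (160, 301, 34, 22)
scene grey [0.7456 0.084 ] 0.0355 (345, 227, 20, 17)
scene grey [0.8194 0.1745] 0.0639 (376, 214, 32, 27)
scene grey [0.6391 0.2083] 0.0656 (330, 188, 34, 25)
scene grey [0.4228 0.1712] 0.0417 (271, 173, 23, 16)
scene grey [0.3681 0.3531] 0.0815 (279, 137, 40, 26)
```

View pics/o2.png

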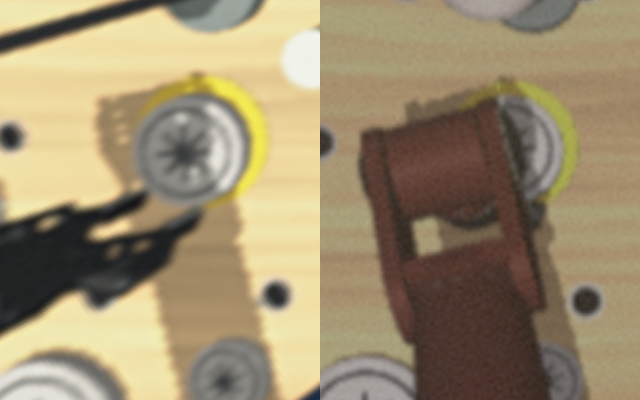

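The scene half shows the plaque on the spot and slightly short, with the emblem at (187,152). I push the last 5 mm, back off and check.

```bash
python3 -m pendant '[[0.6,[0.02,0,0],0],[0.6,[0.04,0,0],0],[0.6,[0.04,0,0],0],[0.6,[0.04,0,0],0],[0.6,[-0.1,0,0],0],[0.6,[-0.3,0,0],0],[0.6,[-0.5,0,0],0],[0.6,[-0.5,0,0],0]]'|tail -c 200
python3 -m pendant '[[0.6,[0,0,-0.4],0],[0.6,[0,0,-0.8],0],[0.6,[0,0,-1],0],[0.6,[0,0,-1],0],[0.6,[0,0,-1],0]]'|tail -c 200
python3 - <<'E'
from det import *
st=manip.state();f=manip.grab_frame("wrist");hsv=cv2.cvtColor(f["img"],cv2.COLOR_RGB2HSV)
cv2.imwrite("pics/w3.png",f["img"][:,:,::-1])
y=cv2.inRange(hsv,(26,150,60),(38,255,255))
c=cv2.convexHull(max(cv2.findContours(cv2.morphologyEx(y,cv2.MORPH_CLOSE,np.ones((9,9))),0,1)[0],key=cv2.contourArea))[:,0].astype(float)
w=np.array([wplane(f,st,u,v,0)[:2] for u,v in c]);print("mark",circ(w))
g=cv2.inRange(hsv,(0,0,50),(179,50,255));x,yy,W,H=cv2.boundingRect(c.astype(np.int32));k=np.zeros_like(g);cv2.fillConvexPoly(k,c.astype(np.int32),255);g&=k
c=cv2.convexHull(max(cv2.findContours(cv2.morphologyEx(g,cv2.MORPH_CLOSE,np.ones((9,9))),0,1)[0],key=cv2.contourArea))[:,0].astype(float)
w=np.array([wplane(f,st,u,v,.014)[:2] for u,v in c]);print("plaque",circ(w),st["tool_pos"])
E
```

```text
time: 7.95
tool_pos: [0.5345, 0.2512, 0.0038]
tool_rot: [0.0, 0.987, -0.161, -0.001]
contact_force: [0.2, 0.1, -0.2]
gripper_width: 0.6
grasp_force: 0.0
time: 8.45
tool_pos: [0.5378, 0.2506, 0.1252]
tool_rot: [-0.0, 0.987, -0.162, 0.001]
contact_force: [0.1, -0.6, -0.3]
gripper_width: 0.598
grasp_force: 0.0
mark (array([0.65059284, 0.20019514]), np.float64(0.057293194341295275))
plaque (array([0.65410483, 0.20892223]), np.float64(0.05168212614139252)) [0.53780002 0.25057166 0.12516856]
```

View pics/w3.png

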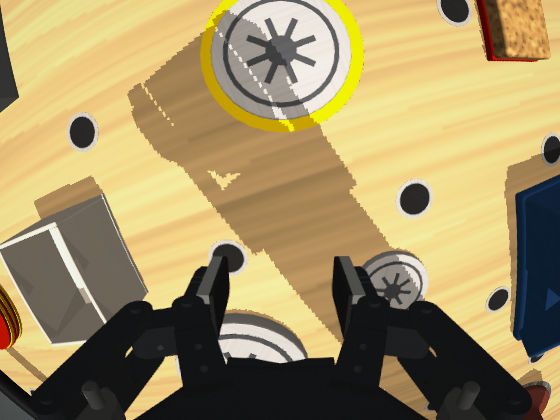

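The wrist view shows the plaque centred on the yellow spot, centre at (282,48), with an even yellow rim all round and released. I'm moving on to the timer.

```bash
python3 -m pendant '[[0.6,[0,0,-0.4],0],[0.6,[0,0,-0.8],0],[0.6,[0.3,0.3,-0.8],0],[0.6,[0.45,0.6,-0.8],0],[0.6,[0.45,0.89,-0.8],-0.015],[0.6,[0.45,0.89,-0.8],-0.015]]'|tail -c 200
for i in 1 2 3; do python3 -m pendant '[[0.6,[0.22,0.45,0],0],[0.6,[0.45,0.89,0],0],[0.6,[0.45,0.89,0],0],[0.6,[0.45,0.89,0],0]]' | tail -c 200; done
python3 - <<'E'
from h import *
import pickle
f=manip.grab_frame("wrist");st=manip.state();pickle.dump((f,st),open("k1.pkl","wb"))
cv2.imwrite("pics/w4.png",cv2.resize(f["img"][:,:,::-1],None,fx=1.4,fy=1.4,interpolation=2));print(st["tool_pos"],Rt(st).round(3),st["joint_pos"])
E
```

```text
time: 9.1
tool_pos: [0.5527, 0.1288, 0.2175]
tool_rot: [0.001, 0.99, -0.14, -0.002]
contact_force: [0.3, 0.6, -0.7]
gripper_width: 0.601
grasp_force: 0.0
time: 9.5
tool_pos: [0.5764, 0.0128, 0.2182]
tool_rot: [0.0, 0.99, -0.14, -0.002]
contact_force: [-1.0, -0.1, -0.0]
gripper_width: 0.597
grasp_force: 0.0
time: 9.9
tool_pos: [0.5993, -0.1036, 0.219]
tool_rot: [-0.0, 0.99, -0.139, -0.001]
contact_force: [-0.4, 1.0, -0.2]
gripper_width: 0.598
grasp_force: 0.0
time: 10.3
tool_pos: [0.6221, -0.2204, 0.2195]
tool_rot: [-0.001, 0.99, -0.139, -0.001]
contact_force: [-0.3, 0.3, -0.4]
gripper_width: 0.596
grasp_force: 0.0
[ 0.62202002 -0.21892464  0.21959966] [[ 0.962 -0.274 -0.001]
 [-0.274 -0.962  0.002]
 [-0.002 -0.002 -1.   ]] [-4.51716872e-01  1.40662398e-01  1.53847969e+00  1.26727027e-03
  1.46446291e+00  1.39646509e+00]
```

View pics/w4.png

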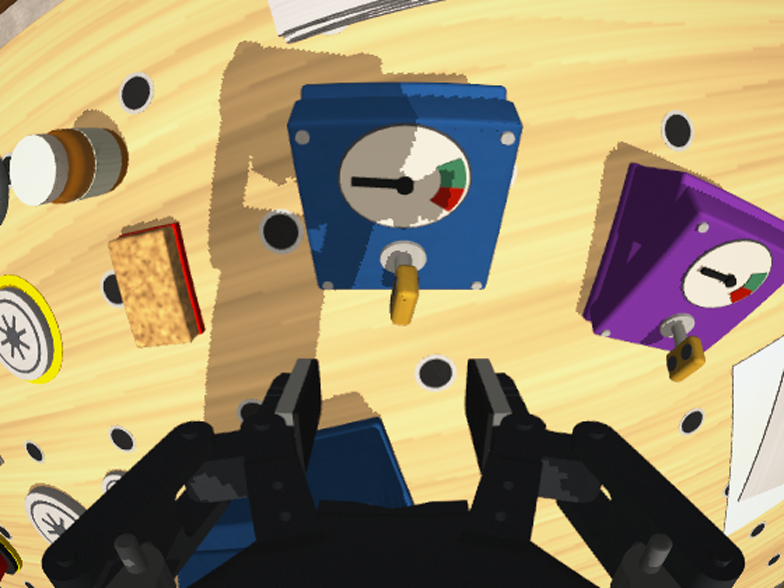

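This view is clear: the pointer hub is at (405,186) and its tip at (352,182), so the pointer is about 0.1 rad round. The key grip is at about (403,297), lying along the slope and turned slightly clockwise. I build a numeric dial reader and triangulate the key.

```bash
cat > dial.py <<'E'
from h import *
yaw=-.277; tx=np.array([np.cos(yaw),np.sin(yaw),0]);ty=np.array([-np.sin(yaw),np.cos(yaw),0])
s35,c35=np.sin(np.radians(35)),np.cos(np.radians(35))
up=c35*tx+np.array([0,0,s35]); nrm=-s35*tx+np.array([0,0,c35])
HUB=np.array([.678,-.2434,.096])
def read(f,st,verbose=True):
    T=f["tool_from_camera"];Rw=Rt(st)
    # hub prediction from white dial: collect pixels whose face-plane point is within 38 mm of hub
    v,u=np.mgrid[0:f["img"].shape[0],0:f["img"].shape[1]]
    a=u-f["cx"];b=v-f["cy"];r=np.hypot(a,b)+1e-9;t=r/f["fx"]
    d=np.stack([np.sin(t)*a/r,np.sin(t)*b/r,np.cos(t)],-1)@(Rw@T[:3,:3]).T
    e=st["tool_pos"]+Rw@T[:3,3]
    P=e+d*(((HUB-e)@nrm)/(d@nrm))[...,None]-HUB
    X,Y=P@(-ty),P@up    # X right, Y up in the face as seen from in front
    V=f["img"].max(-1);rr=np.hypot(X,Y)
    k=(rr<.045)&(V<45)
    n,l,s,c=cv2.connectedComponentsWithStats(k.astype(np.uint8));
    best=max((i for i in range(1,n)),key=lambda i:s[i,4]*(np.hypot(X[l==i],Y[l==i]).min()<.008))
    x,y=X[l==best],Y[l==best]
    d_=cv2.distanceTransform((l==best).astype(np.uint8),cv2.DIST_L2,5);j=np.unravel_index(d_.argmax(),d_.shape)
    hx,hy=X[j],Y[j];far=np.hypot(x-hx,y-hy)>.012
    m=np.array([np.mean(x[far]-hx),np.mean(y[far]-hy)])
    ang=np.arctan2(m[1],-m[0])%(2*np.pi)
    print("hub off",round(hx,4),round(hy,4),"n",far.sum(),"len",np.hypot(x-hx,y-hy).max().round(4),"pointer",ang.round(3),"key",(ang/.6).round(3))
E
python3 - <<'E'
from dial import *
import pickle
f,st=pickle.load(open("k1.pkl","rb"));F=pickle.load(open("F0.pkl","rb"))
read(f,st)
def tri(*rs):
    A=np.zeros((3,3));b=np.zeros(3)
    for e,d in rs:
        d=d/np.linalg.norm(d);M=np.eye(3)-np.outer(d,d);A+=M;b+=M@e
    p=np.linalg.solve(A,b);return p.round(4),[np.linalg.norm(np.cross(p-e,d/np.linalg.norm(d))).round(4) for e,d in rs]
c=lambda x,y:(320+x/4,140+y/4); d=lambda x,y:(225+(x-400)/4,245+y/4)
print("hub",tri(wray(f,st,405/1.4,186/1.4),ray(F["top"],*c(186,136)),ray(F["scene"],*d(595,125))))
print("key",tri(wray(f,st,404/1.4,297/1.4),ray(F["top"],358.9,197.2),ray(F["scene"],255.4,261.8)))
for p in((302,138),(508,139),(327,286),(477,286)): print(wplane(f,st,p[0]/1.4,p[1]/1.4,.114 if p[1]<200 else .045))
print(wplane(f,st,404/1.4,297/1.4,.084))
E
```

```text
hub off -0.0025 -0.0042 n 135 len 0.0306 pointer 0.115 key 0.191
hub (array([ 0.6759, -0.2422,  0.0985]), [np.float64(0.0017), np.float64(0.0026), np.float64(0.0024)])
key (array([ 0.6048, -0.2215,  0.0859]), [np.float64(0.0011), np.float64(0.0013), np.float64(0.0007)])
[ 0.71767803 -0.19464522  0.114     ]
[ 0.68715975 -0.30240335  0.114     ]
[ 0.61589059 -0.16650965  0.045     ]
[ 0.58573198 -0.27272133  0.045     ]
[ 0.60526105 -0.22125657  0.084     ]
```

```bash
python3 -m pendant '[[0.45,[-0.13,0.05,0],0.05],[0.45,[-0.13,0.05,0.3],0.05],[0.45,[-0.13,0.05,0.6],0.05],[0.45,[-0.13,0.05,0.75],0.05],[0.45,[-0.13,0.05,0.75],0.05],[0.45,[-0.13,0.05,0.75],0.05]]'|tail -c 200
python3 -m pendant '[[0.45,[0,0,0.15],0],[0.45,[0,0,0.3],0],[0.45,[0,0,0.4],0],[0.45,[0,0,0.5],0],[0.45,[0,0,0.5],0],[0.45,[0,0,0.5],0]]'|tail -c 200
python3 -c "
from h import *
s=manip.state();print(Rt(s).round(3),s['contact_force'])"
```

```text
time: 10.95
tool_pos: [0.6059, -0.2208, 0.1313]
tool_rot: [-0.0, 0.977, -0.215, 0.0]
contact_force: [1.2, -0.2, 0.6]
gripper_width: 0.451
grasp_force: 0.0
time: 11.55
tool_pos: [0.6051, -0.2217, 0.07]
tool_rot: [-0.0, 0.976, -0.216, -0.0]
contact_force: [0.4, 0.0, -0.2]
gripper_width: 0.453
grasp_force: 0.0
[[ 0.907 -0.421 -0.001]
 [-0.421 -0.907  0.   ]
 [-0.001 -0.    -1.   ]] [ 0.43753391  0.02147439 -0.15338332]
```

```bash
python3 -m pendant '[[0,[0,0,0],0],[0,[0,0,0],0],[0,[0,0,0],0],[0,[0,0,0],0],[0,[0,0,0],0],[0,[0,0,0],0]]'|tail -c 200
python3 -m pendant '[[0,[0,0,0],0.03],[0,[0,0,0],0.06],[0,[0,0,0],0.09],[0,[0,0,0],0.09]]'|tail -c 200
python3 - <<'E'
from dial import *
f=manip.grab_frame("wrist");st=manip.state();read(f,st);print(st["contact_force"],st["ft_torque"])
E
```

```text
time: 12.15
tool_pos: [0.6057, -0.2225, 0.0718]
tool_rot: [0.001, 0.977, -0.215, 0.001]
contact_force: [-3.5, -3.9, 5.3]
gripper_width: 0.155
grasp_force: 59.0
time: 12.55
tool_pos: [0.6051, -0.2215, 0.0726]
tool_rot: [-0.0, 0.936, -0.351, -0.001]
contact_force: [-10.4, -0.5, 12.7]
gripper_width: 0.163
grasp_force: 128.2
hub off -0.0018 -0.0031 n 662 len 0.0319 pointer 0.219 key 0.364
[-10.81407083  -0.81301697  12.61655108] [1.26576955 0.54521713 1.12911879]
```

```bash
python3 -m pendant '[[0,[0,0,0],0.03],[0,[0,0,0],0.06],[0,[0,0,0],0.09],[0,[0,0,0],0.12],[0,[0,0,0],0.12]]'|tail -c 200
python3 - <<'E'
from dial import *
f=manip.grab_frame("wrist");st=manip.state();read(f,st);print(st["contact_force"],st["ft_torque"]);x=Rt(st)[:,0];print(np.arctan2(x[1],x[0]),st["joint_pos"])
E
```

```text
time: 13.1
tool_pos: [0.6007, -0.2153, 0.0766]
tool_rot: [-0.002, 0.854, -0.52, -0.011]
contact_force: [-37.2, 23.1, 47.9]
gripper_width: 0.163
grasp_force: 141.0
hub off -0.0022 -0.0023 n 554 len 0.0318 pointer 0.416 key 0.694
[-37.88247742  23.59804918  47.10170981] [4.71193703 5.2282291  0.6879024 ]
-1.0927418050087707 [-0.4632928   0.23232855  1.68458384  0.0064475   1.24567286  2.19804547]
```

```bash
python3 -m pendant '[[0.45,[0,0,0],0],[0.45,[0,0,0],0],[0.45,[0,0,0],0],[0.45,[0,0,0],0]]'|tail -c 200
python3 - <<'E'
from dial import *
f=manip.grab_frame("wrist");st=manip.state();read(f,st);print(st["contact_force"],st["ft_torque"]);x=Rt(st)[:,0];print(np.arctan2(x[1],x[0]))
E
```

```text
time: 13.55
tool_pos: [0.6051, -0.2215, 0.0696]
tool_rot: [-0.0, 0.854, -0.52, -0.0]
contact_force: [-0.5, -0.1, -0.2]
gripper_width: 0.448
grasp_force: 0.0
hub off -0.0023 -0.0023 n 574 len 0.0318 pointer 0.436 key 0.727
[-0.20683082  0.46866217 -0.41403902] [-0.04104688  0.02896345 -0.04808166]
-1.0946775966439106
```

```bash
python3 -m pendant '[[0.65,[0,0,-0.4],0],[0.65,[0,0,-0.4],-0.05],[0.65,[0,0,-0.4],-0.1],[0.65,[0,0,-0.4],-0.3],[0.65,[0,0,-0.4],-0.4975],[0.65,[0,0,-0.4],-0.4975],[0.65,[0,0,-0.4],-0.4975],[0.65,[0,0,-0.4],-0.4975],[0.65,[0,0,-0.4],-0.4975],[0.65,[0,0,-0.4],-0.4975]]'|tail -c 200
python3 -m pendant '[[0.65,[0,0,0],-0.095],[0.65,[0,0,0],-0.095],[0.65,[0,0,0],-0.095],[0.65,[0,0,0],-0.095]]'|tail -c 200
python3 -c "
from h import *
s=manip.state();x=Rt(s)[:,0];print(np.arctan2(x[1],x[0]),s['joint_pos'])"
```

```text
time: 14.6
tool_pos: [0.6052, -0.2218, 0.1178]
tool_rot: [-0.0, 0.991, 0.13, -0.0]
contact_force: [-0.1, 0.1, -0.2]
gripper_width: 0.65
grasp_force: 0.0
time: 15.0
tool_pos: [0.6052, -0.2218, 0.118]
tool_rot: [-0.0, 0.962, 0.272, -0.0]
contact_force: [-0.1, -0.0, 0.0]
gripper_width: 0.649
grasp_force: 0.0
0.5508418127892764 [-4.66660307e-01  1.89190312e-01  1.65935135e+00  9.52485403e-05
  1.29366895e+00  5.53268190e-01]
```

```bash
python3 -m pendant '[[0.65,[0,0,0.15],0.026],[0.65,[0,0,0.25],0.026],[0.65,[0,0,0.37],0.026],[0.65,[0,0,0.37],0.026],[0.65,[0,0,0.37],0.026]]'|tail -c 200
python3 -m pendant '[[0,[0,0,0],0],[0,[0,0,0],0],[0,[0,0,0],0],[0,[0,0,0],0]]'|tail -c 200
python3 -m pendant '[[0,[0,0,0],0.03],[0,[0,0,0],0.06],[0,[0,0,0],0.09],[0,[0,0,0],0.12],[0,[0,0,0],0.15],[0,[0,0,0],0.15]]'|tail -c 200
cat > r.py <<'E'
from dial import *
f=manip.grab_frame("wrist");st=manip.state();read(f,st);x=Rt(st)[:,0];print("F",st["contact_force"].round(1),"T",st["ft_torque"].round(2),"alpha",(yaw-np.arctan2(x[1],x[0])).round(3),st["time"],"j6",st["joint_pos"][5].round(2))
E
python3 r.py
```

```text
time: 15.5
tool_pos: [0.6049, -0.2216, 0.0733]
tool_rot: [-0.0, 0.972, 0.234, -0.001]
contact_force: [-0.0, -1.0, 0.1]
gripper_width: 0.652
grasp_force: 0.0
time: 15.9
tool_pos: [0.6062, -0.2229, 0.0757]
tool_rot: [0.001, 0.972, 0.234, 0.001]
contact_force: [-0.9, -2.8, 4.6]
gripper_width: 0.453
grasp_force: 60.7
time: 16.5
tool_pos: [0.6063, -0.2224, 0.0771]
tool_rot: [0.001, 1.0, -0.0, 0.001]
contact_force: [-3.6, -1.8, 10.2]
gripper_width: 0.425
grasp_force: 58.3
hub off -0.0 -0.0029 n 812 len 0.0322 pointer 0.652 key 1.087
F [-4.  -1.7 10.8] T [-0.28  0.43 -0.1 ] alpha -0.278 16.55 j6 1.1
```

```bash
python3 -m pendant '[[0,[0,0,0],0.04],[0,[0,0,0],0.08],[0,[0,0,0],0.12],[0,[0,0,0],0.16],[0,[0,0,0],0.16]]'|tail -c 200
python3 r.py
python3 -m pendant '[[0,[0,0,0],0.04],[0,[0,0,0],0.08],[0,[0,0,0],0.12],[0,[0,0,0],0.16],[0,[0,0,0],0.16]]'|tail -c 200
python3 r.py
```

```text
time: 17.05
tool_pos: [0.6077, -0.2234, 0.0762]
tool_rot: [0.001, 0.969, -0.248, 0.004]
contact_force: [3.5, -7.0, 3.0]
gripper_width: 0.409
grasp_force: 61.3
hub off -0.0011 -0.0031 n 816 len 0.0319 pointer 0.811 key 1.351
F [ 2.8 -7.5  3. ] T [-0.11 -0.97  0.75] alpha 0.223 17.1 j6 1.6
time: 17.6
tool_pos: [0.6078, -0.226, 0.0787]
tool_rot: [0.002, 0.876, -0.482, 0.005]
contact_force: [-3.8, -10.4, 10.1]
gripper_width: 0.212
grasp_force: 59.4
hub off -0.0022 -0.0027 n 532 len 0.032 pointer 0.418 key 0.697
F [ -4.  -12.2  10.9] T [-1.25 -0.28  0.51] alpha 0.727 17.65 j6 2.11
```

The length grip slips on the short ends, so I'll pinch only across the thickness, in small re-gripped strokes.

```bash
python3 -m pendant '[[0.4,[0,0,0],0],[0.4,[0,0,0],0],[0.4,[0,0,0],0],[0,[0,0,0],0],[0,[0,0,0],0],[0,[0,0,0],0],[0,[0,0,0],0]]'|tail -c 120
python3 r.py
python3 -m pendant '[[0,[0,0,0],0.04],[0,[0,0,0],0.08],[0,[0,0,0],0.12],[0,[0,0,0],0.12]]'|tail -c 120
python3 r.py
python3 -m pendant '[[0.4,[0,0,0],0],[0.4,[0,0,0],0],[0.4,[0,0,0],0],[0.4,[0,0,0],0]]'|tail -c 120
python3 r.py
```

```text
0.0735]
tool_rot: [-0.0, 0.877, -0.481, -0.001]
contact_force: [-5.3, 3.2, 1.9]
gripper_width: 0.222
grasp_force: 58.0
hub off -0.0021 -0.0027 n 586 len 0.032 pointer 0.411 key 0.686
F [-4.7  2.3  2.5] T [0.81 0.18 0.41] alpha 0.727 18.4 j6 2.11
0746]
tool_rot: [-0.002, 0.771, -0.637, -0.002]
contact_force: [-7.4, 9.5, 7.0]
gripper_width: 0.217
grasp_force: 106.1
hub off -0.0031 -0.0018 n 469 len 0.0312 pointer 0.63 key 1.05
F [-7.5  9.7  7.4] T [ 2.5  -0.22  0.93] alpha 1.103 18.85 j6 2.48
0.2221, 0.0742]
tool_rot: [0.0, 0.771, -0.637, 0.0]
contact_force: [0.0, 0.8, -0.3]
gripper_width: 0.4
grasp_force: 0.0
hub off -0.0027 -0.0022 n 478 len 0.0317 pointer 0.634 key 1.057
F [0.  0.5 0.4] T [ 0.01 -0.05  0.01] alpha 1.104 19.3 j6 2.49
```

```bash
python3 -m pendant '[[0,[0,0,0],0],[0,[0,0,0],0],[0,[0,0,0],0],[0,[0,0,0],0.04],[0,[0,0,0],0.08],[0,[0,0,0],0.12],[0,[0,0,0],0.12],[0.4,[0,0,0],0.12],[0.4,[0,0,0],0.12],[0.4,[0,0,0],0.12]]'|tail -c 120
python3 r.py
```

```text
, 0.0732]
tool_rot: [-0.001, -0.638, 0.77, 0.001]
contact_force: [0.2, 0.2, -0.3]
gripper_width: 0.404
grasp_force: 0.0
hub off -0.0026 -0.001 n 400 len 0.0317 pointer 0.874 key 1.457
F [0.7 0.2 0.2] T [-0.02 -0.01  0.02] alpha 1.481 20.35 j6 2.86
```

```bash
python3 -m pendant '[[0.4,[0,0,-0.4],0],[0.4,[0,0,-0.4],-0.42],[0.4,[0,0,-0.4],-0.42],[0.4,[0,0,-0.4],-0.42],[0.4,[0,0,-0.4],-0.42],[0.4,[0,0,-0.4],-0.42],[0.4,[0,0,-0.4],-0.42],[0.4,[0,0,-0.4],-0.42],[0.4,[0,0,-0.4],-0.42],[0.4,[0,0,-0.4],-0.42]]'|tail -c 120
python3 -m pendant '[[0.4,[0,0,0],-0.47],[0.4,[0,0,0],-0.47],[0.4,[0,0,0],-0.47],[0.4,[0,0,0],-0.47],[0.4,[0,0,0],-0.47],[0.4,[0,0,0],-0.47],[0.4,[0,0,0],-0.47],[0.4,[0,0,0],-0.47],[0.4,[0,0,0],-0.47],[0.4,[0,0,0],-0.47]]'|tail -c 120
python3 -m pendant '[[0.4,[0,0,0],-0.11],[0.4,[0,0,0],-0.11],[0.4,[0,0,0],-0.11],[0.4,[0,0,0.15],-0.11],[0.4,[0,0,0.3],-0.11],[0.4,[0,0,0.4],-0.11],[0.4,[0,0,0.4],-0.11],[0.4,[0,0,0.4],-0.11]]'|tail -c 160
python3 r.py
```

```text
, 0.1217]
tool_rot: [-0.0, 0.977, -0.215, -0.001]
contact_force: [-0.1, 0.5, 0.5]
gripper_width: 0.398
grasp_force: 0.0
216, 0.1216]
tool_rot: [-0.0, 0.867, 0.499, -0.0]
contact_force: [0.9, -0.1, 0.3]
gripper_width: 0.405
grasp_force: 0.0
time: 23.15
tool_pos: [0.6047, -0.2215, 0.0732]
tool_rot: [-0.001, 0.77, 0.638, -0.0]
contact_force: [-0.3, -0.2, -0.4]
gripper_width: 0.403
grasp_force: 0.0
hub off 0.0275 0.0124 n 5309 len 0.0593 pointer 5.189 key 8.649
F [ 0.3  0.9 -0.2] T [-0.01  0.02  0.01] alpha -1.66 23.2 j6 -0.28
```

```bash
python3 -m pendant '[[0,[0,0,0],0],[0,[0,0,0],0],[0,[0,0,0],0],[0,[0,0,0],0.04],[0,[0,0,0],0.08],[0,[0,0,0],0.12],[0,[0,0,0],0.12],[0.4,[0,0,0],0.12],[0.4,[0,0,0],0.12],[0.4,[0,0,0],0.12]]'|tail -c 120
python3 r.py
python3 -m pendant '[[0,[0,0,0],0],[0,[0,0,0],0],[0,[0,0,0],0],[0,[0,0,0],0.04],[0,[0,0,0],0.08],[0,[0,0,0],0.12],[0,[0,0,0],0.12],[0.4,[0,0,0],0.12],[0.4,[0,0,0],0.12],[0.4,[0,0,0],0.12]]'|tail -c 160
python3 r.py
```

```text
5, 0.0735]
tool_rot: [-0.001, 0.876, 0.482, -0.0]
contact_force: [0.4, 0.0, -0.2]
gripper_width: 0.402
grasp_force: 0.0
hub off 0.0018 -0.0019 n 578 len 0.0328 pointer 1.094 key 1.824
F [0.1 0.1 0.4] T [-0.02  0.01 -0.01] alpha -1.284 24.25 j6 0.1
time: 25.25
tool_pos: [0.6046, -0.2208, 0.0732]
tool_rot: [-0.001, 0.951, 0.31, -0.001]
contact_force: [0.1, 0.1, -0.1]
gripper_width: 0.4
grasp_force: 0.0
hub off 0.0019 -0.0024 n 699 len 0.0328 pointer 1.341 key 2.235
F [-0.1 -0.6 -0.3] T [0.01 0.03 0.  ] alpha -0.908 25.3 j6 0.47
```

```bash
for i in 1 2; do
python3 -m pendant '[[0,[0,0,0],0],[0,[0,0,0],0],[0,[0,0,0],0],[0,[0,0,0],0.045],[0,[0,0,0],0.09],[0,[0,0,0],0.13],[0,[0,0,0],0.13],[0.4,[0,0,0],0.13],[0.4,[0,0,0],0.13],[0.4,[0,0,0],0.13]]'|tail -c 160
python3 r.py; done
```

```text
time: 26.3
tool_pos: [0.6049, -0.2208, 0.0735]
tool_rot: [-0.001, 0.994, 0.111, -0.001]
contact_force: [-0.1, -0.2, 0.8]
gripper_width: 0.399
grasp_force: 0.0
hub off 0.0007 -0.0023 n 814 len 0.0321 pointer 1.624 key 2.706
F [-1.3 -0.3 -0. ] T [ 0.06  0.   -0.03] alpha -0.499 26.35 j6 0.88
time: 27.35
tool_pos: [0.6053, -0.2211, 0.0738]
tool_rot: [-0.001, 0.996, -0.093, -0.0]
contact_force: [-1.3, 0.1, 0.5]
gripper_width: 0.4
grasp_force: 0.0
hub off -0.0004 -0.003 n 885 len 0.0326 pointer 1.847 key 3.078
F [-0.   0.   0.3] T [-0.02 -0.09 -0.01] alpha -0.09 27.4 j6 1.29
```

```bash
for i in 1 2; do
python3 -m pendant '[[0,[0,0,0],0],[0,[0,0,0],0],[0,[0,0,0],0],[0,[0,0,0],0.045],[0,[0,0,0],0.09],[0,[0,0,0],0.13],[0,[0,0,0],0.13],[0.4,[0,0,0],0.13],[0.4,[0,0,0],0.13],[0.4,[0,0,0],0.13]]'|tail -c 160
python3 r.py; done
```

```text
time: 28.4
tool_pos: [0.6054, -0.2213, 0.0739]
tool_rot: [-0.0, 0.956, -0.293, 0.0]
contact_force: [-0.2, 0.3, 1.8]
gripper_width: 0.401
grasp_force: 0.0
hub off -0.0011 -0.0029 n 782 len 0.0325 pointer 2.017 key 3.361
F [ 0.8 -0.1  0.5] T [ 0.01  0.04 -0.01] alpha 0.319 28.45 j6 1.7
time: 29.45
tool_pos: [0.6055, -0.2215, 0.0738]
tool_rot: [-0.0, 0.877, -0.481, 0.0]
contact_force: [0.2, 0.4, -0.4]
gripper_width: 0.4
grasp_force: 0.0
hub off -0.0022 -0.0032 n 680 len 0.0334 pointer 2.235 key 3.725
F [-0.7 -0.5  0.9] T [-0.02 -0.01  0.06] alpha 0.727 29.5 j6 2.11
```

```bash
for i in 1 2; do
python3 -m pendant '[[0,[0,0,0],0],[0,[0,0,0],0],[0,[0,0,0],0],[0,[0,0,0],0.04],[0,[0,0,0],0.08],[0,[0,0,0],0.12],[0,[0,0,0],0.12],[0.4,[0,0,0],0.12],[0.4,[0,0,0],0.12],[0.4,[0,0,0],0.12]]'|tail -c 160
python3 r.py; done
```

```text
time: 30.5
tool_pos: [0.6053, -0.2217, 0.0738]
tool_rot: [0.0, 0.771, -0.637, -0.0]
contact_force: [0.2, 0.1, -0.0]
gripper_width: 0.4
grasp_force: 0.0
hub off -0.0016 -0.0013 n 544 len 0.0315 pointer 2.464 key 4.106
F [-0.8  0.   0.2] T [0.03 0.   0.02] alpha 1.104 30.55 j6 2.49
time: 31.55
tool_pos: [0.6046, -0.2212, 0.0734]
tool_rot: [-0.0, -0.638, 0.77, 0.001]
contact_force: [-0.3, 1.0, 0.3]
gripper_width: 0.401
grasp_force: 0.0
hub off -0.0023 -0.001 n 484 len 0.0323 pointer 2.732 key 4.553
F [-0.3  0.2  0.1] T [-0.04 -0.04 -0.  ] alpha 1.48 31.6 j6 2.86
```

```bash
python3 -m pendant '[[0,[0,0,0],0],[0,[0,0,0],0],[0,[0,0,0],0],[0,[0,0,0],0.03],[0,[0,0,0],0.06],[0,[0,0,0],0.06],[0.4,[0,0,0],0.06],[0.4,[0,0,0],0.06],[0.4,[0,0,0],0.06],[0.4,[0,0,-0.3],0.06]]'|tail -c 160
python3 r.py
python3 -m pendant '[[0.4,[0,0,-0.4],0],[0.4,[0,0,-0.8],-0.02],[0.4,[0,0,-1],-0.05],[0.4,[0,0,-1],-0.1],[0.4,[0,0,-1],-0.4],[0.4,[0,0,-1],-0.4],[0.4,[0,0,-1],-0.4],[0.4,[0,0,-1],-0.4],[0.4,[0,0,-1],-0.4],[0.4,[0,0,-1],-0.4]]'|tail -c 160
python3 r.py
python3 - <<'E'
from det import *
w=manip.grab_frame("wrist")["img"];o=ortho(manip.grab_frame("scene"),.014);o2=ortho(manip.grab_frame("top"),.014)
b=np.hstack([cv2.resize(x,(196,245)) for x in(o,o2)]);b=cv2.copyMakeBorder(b,0,420-245,0,0,0)
cv2.imwrite("pics/end.png",np.hstack([w[:,100:500],b])[:,:,::-1])
E
```

```text
time: 32.6
tool_pos: [0.6007, -0.2196, 0.1036]
tool_rot: [-0.004, -0.563, 0.827, 0.006]
contact_force: [0.3, 0.1, -0.9]
gripper_width: 0.406
grasp_force: 0.0
hub off -0.0053 0.0106 n 246 len 0.0343 pointer 2.866 key 4.777
F [ 3.3 -1.4  4.8] T [-0.1  -0.16 -0.04] alpha 1.669 32.65 j6 3.05
time: 33.65
tool_pos: [0.605, -0.2217, 0.23]
tool_rot: [0.0, 0.934, -0.358, -0.0]
contact_force: [-0.3, -0.0, 0.6]
gripper_width: 0.397
grasp_force: 0.0
hub off -0.0017 -0.0028 n 124 len 0.0313 pointer 2.838 key 4.73
F [-0.3  0.9  0.4] T [ 0.03  0.01 -0.03] alpha 0.452 33.7 j6 1.83
```

View pics/end.png

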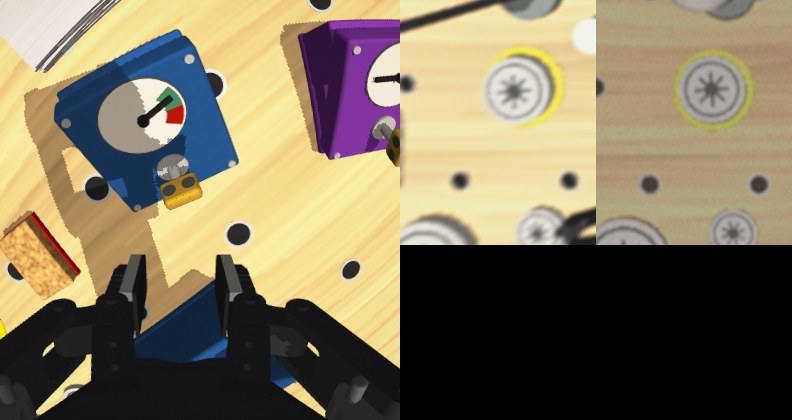

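The pointer tip at (171,97) is in the green band, the plaque at (712,90) is centred on the yellow spot, and the gripper is clear. I'm handing the job in.

```bash
python3 -c "
from plant import manip
print(manip.job_done())"
```

```text
the job is handed in; nothing more can be done
None
```

I handed the job in at about 34 s: the plaque lies centred on the yellow spot, the timer key is at about 4.73 rad (pointer in the green band), and the robot is clear of everything; no verdict was returned.

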